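Plug in the counter spotlight, refit the dimmer knob and hold it pressed

ROBOT

A 6-joint arm with a two-finger parallel gripper is mounted at the origin on the work surface. World frame = base frame: x ahead of the robot, y to its left, z up, the work surface at z = 0. Lengths are in m, angles in rad, forces in N, time in s.
With the tool pointing down it reaches from about 0.275 to 1 m from the base axis. Payload 8.4 kg.
Tool frame: the origin (TCP) lies on the centre line of the jaws, within the pads' length; the fingertips stand 17 mm ahead of it and the grasp point (between the pads) lies 2 mm behind it (bot.tcp_to_tips is the z of the fingertips in the tool frame, in m); z points along the fingers, y is the line along which they close (so a half turn about z gives the same grasp; the last joint's range is limited). The gripper opens to 85 mm and grips with 20 to 120 N. Pads are 22 mm wide; open, the fingers measure 114 mm over their backs; the gripper's body (76 mm by 85 mm) begins 54 mm behind the grasp point. The pads swing forward as they close: fully open they stand 13 mm farther back than shut.
Start: joints at [1.185, 0.353, 1.633, -0, 1.155, -0.002], TCP at [0.234, 0.58, 0.248] pointing down, gripper open.
Joint ranges: [-2.63, 2.63], [-0.92, 2.1], [0.06, 2.66], [-1.3, 4.44], [0, 2.69], [-3.02, 3.02]. Speed limits (rad/s): [2.22, 2.22, 2.79, 3.14, 3.14, 3.14].

INTERFACE

Orientations are given as a unit quaternion [x, y, z, w].
In Python, from workcell import bot, hand, kinematics, get_obs, vision, hand_in gives the robot as it stands. The module is installed in compiled form; this text tells all that it offers. Calls block until the motion is done:
- bot.reach(position, orientation): joint-space move of the TCP to a pose.
- bot.servo_line(position, ori=None, velocity=0.15): straight line of the TCP; ori=None keeps the orientation; velocity is the mean speed in m/s.
- bot.goto_joints(angles): joint-space move.
- hand.move_gripper(opening, strength=None): finger opening in m; strength is the grip in N (None keeps the last); returns when the fingers have stopped.
- bot.dwell(seconds).
- kinematics.solve_ik(position, orientation): joint angles nearest the present ones, or None.
- get_obs(): the state.
- vision.read_camera(name): name is "side" or "top"; returns a dict with "frame" (384x512x3 uint8, red, green, blue), "intrinsics" (3x3 intrinsics, pixels), "view" (4x4, takes a point from world to camera coordinates). Camera axes: x right, y down, z forward; pixel columns grow to the right and rows downward; lengths in m; the calibration is good to about 2 mm. A picture is of the moment at which its call begins. There is no depth.
A pose or a line that the arm cannot do raises bot.IKError and nothing moves.
- hand_in(): hands the job in; it is judged then, once.
The state is a dict: "time_s": time; "joint_pos": joint angles; "joint_vel": joint speeds; "joint_efforts": joint torques, N m; "position": TCP position; "orientation": TCP orientation; "wrist_force": force on the tool from outside, world axes, zero at the start; "ft_torque": the same for the moment, N m; "gripper_width": finger opening in m; "grip_force": force on a finger pad.
Only numpy, scipy, OpenCV 4.12 (cv2) and the standard library are available. Lean on these libraries where they do the work, as an engineer would, in place of code of your own. Each camera call takes 0.05 s, during which the arm holds its last target. There are 200 camera calls.

TASK

Get the counter's spotlight ready: take the little pole light out of its wooden rest block, plug it upright and fully home into the socket on the lighting console, and let it go. Then refit the loose pointer knob on the console's D-shaped dimmer shaft, turned so that its flat meets the shaft's flat and seated all the way on, and press it down against its spring as far as it goes to switch the light on. Finish while still holding the knob pressed in, and leave the ring cones, ring gauge and file where they are.

Things in the scene. Friction and masses are not known exactly. Their poses are not given: they have to be found in the camera images.
- console: Lighting console: flat grey anodised aluminium box fixed to the counter, 100 mm (x) by 200 mm (y), deck 40 mm above the counter. Origin at the centre of its underside; y along its length, z up; turned up to 0.3 rad. On the deck: the jack socket 70 mm towards +y, the dimmer's D-shaft 70 mm towards -y, six vent slots between.
- socket (a point): Centre of the jack socket's mouth, level with the console's deck (40 mm up), z up: a vertical round hole 8 mm across, 26 mm deep, with a flat brass ring round it. The light's 20 mm pin goes in until the plug's shoulder rests on the deck.
- block: Cherry rest block fixed to the counter, 64 x 64 x 40 mm high, with one vertical hole 9 mm across in the middle of its top in which the light stands at the start. Origin at the centre of its underside.
- light: Upright pole light, 140 g: pointed jack pin 6.5 mm across, 20 mm long, pointing down; black plug 18 mm across, 22 mm tall; stem 9 mm across; on top a barrel lamp head 26 mm across, 58 mm long, lens end dipping 15 degrees. Origin on the axis at the plug's underside (shoulder above the pin), at the start resting on the block's top, pin in the hole. z up the stem, x the lens direction.
- pin_tip (a point): Lower end of the light's jack pin, 20 mm below the plug's shoulder. The last 3.5 mm taper to 2.6 mm across.
- light_head (a point): Centre of the lamp head, on the stem's axis, 100 mm above the plug's shoulder, axes as the light's: the place to grip, across the barrel (fingers closing along the light's y, 26 mm wide, clear below the head on both sides of the stem).
- knob: Loose aluminium pointer knob, 40 g, bore down: nose 26 mm ahead of the bore's axis, tail 15 mm behind, 28 mm tall; grip its two upright flat sides 22 mm apart (x -9 to 13 mm). Black line on top to the nose. Origin on the axis at the underside; x to the nose, z up. Blind D bore from below, 11.5 mm across, 13 mm deep, its flat on the nose side (+x), 3.2 mm off the axis.
- knob_bore (a point): Closed inner end of the knob's bore, on its axis, 13 mm above the knob's underside; axes as the knob's.
- shaft_tip (a point): Top centre of the upright steel D-shaft, 18 mm above the deck when not pressed; moves with the shaft. z up, x out of its flat side. 10 mm across, flat 2.5 mm off the axis, top 2 mm bevelled. The knob fits only with its x along this x; fully on, its bore end rests on the tip, underside 5 mm above the deck. Turns with slight friction (0.02 N m); starts within 0.5 rad of the console's x.
- press (a joint): How far the D-shaft is pressed down into the console, m: 0 = out, 0.003 = fully in (a stop). A spring takes 3 N to start and 6 N when fully in, and lifts the shaft again when let go.
- cone_a: Ivory acrylic ring cone standing on the counter, base 32 mm, 68 mm tall; leave alone.
- cone_b: Second ring cone, the same; leave alone.
- ring_gauge: Bronze ring gauge lying flat, 44 mm outside, 19 mm hole, 14 mm thick; leave alone.
- file: Half-round steel file with a beech handle, 210 mm long, up to 16 mm wide and 12 mm high, lying along its x (blade to +x, origin where blade and handle meet, underside); leave alone.

How it is judged:
By the outcome, as a careful person would: the job done as asked, in the order asked, and still so for the second after the job is handed in, while the arm keeps its last pose, push and grip.
It also fails if it takes over 58 s, if anything falls off the work surface, if the arm or the gripper's body presses on something with over 40 N, if the wrist force passes 120 N, or if a joint passes its speed limit or range.

## Working session

There is one attempt and no reset: what is moved stays moved. The work goes in short steps, each a Python script; the robot and the scene stay as the last script left them, time stands still between calls to the robot, and variables do not carry over. Pictures are saved under pics/ and viewed, at most 10 in all, crops included, and the job is handed in when it is done.

```bash
mkdir -p pics; cat > h.py <<'E'
import numpy as np, cv2
from workcell import bot, hand, kinematics, get_obs, vision, hand_in
def cam(n):
    d=vision.read_camera(n); return np.array(d["frame"]),np.array(d["intrinsics"]),np.array(d["view"])
def ray(K,V,u,v):
    R,t=V[:3,:3],V[:3,3]; return -R.T@t, R.T@np.linalg.solve(K,[u,v,1.])
def onz(K,V,u,v,z):
    c,d=ray(K,V,u,v); return c+d*(z-c[2])/d[2]
def proj(K,V,p):
    q=K@(V[:3,:3]@np.asarray(p,float)+V[:3,3]); return q[:2]/q[2]
def tri(a,b):
    (c1,d1),(c2,d2)=a,b
    s=np.linalg.lstsq(np.c_[d1,-d2],c2-c1,rcond=None)[0]
    p,q=c1+d1*s[0],c2+d2*s[1]; return (p+q)/2,np.linalg.norm(p-q)
def save(n,im): cv2.imwrite(f"pics/{n}.png",cv2.cvtColor(im,cv2.COLOR_RGB2BGR))
E
python3 - <<'E'
from h import *
for n in("side","top"):
    f,K,V=cam(n); save(n,cv2.resize(f,(800,600),interpolation=cv2.INTER_CUBIC)); np.savez(n,f=f,K=K,V=V); print(n,K.round(1).tolist(),ray(K,V,256,192),V[:3,:3].round(2).tolist())
o=get_obs();print(o["time_s"],o["position"],o["orientation"])
E
```

```text
side [[393.3, 0.0, 250.3], [0.0, 393.3, 197.6], [0.0, 0.0, 1.0]] (array([ 0.14820984, -0.57181729,  0.72498858]), array([ 0.48265997,  0.59681768, -0.64129477])) [[0.79, -0.61, -0.0], [-0.4, -0.51, -0.76], [0.47, 0.6, -0.65]]
top [[498.0, 0.0, 250.2], [0.0, 498.0, 186.1], [0.0, 0.0, 1.0]] (array([0.44750488, 0.01694061, 1.26116539]), array([ 0.0909804 , -0.03334526, -0.99543181])) [[-0.0, -1.0, 0.02], [-0.99, 0.0, -0.1], [0.1, -0.02, -0.99]]
0.1 [0.23386208 0.57913907 0.24761756] [ 1.90718115e-01  9.81644629e-01 -6.38603666e-04 -1.21282961e-04]
```

View pics/side.png

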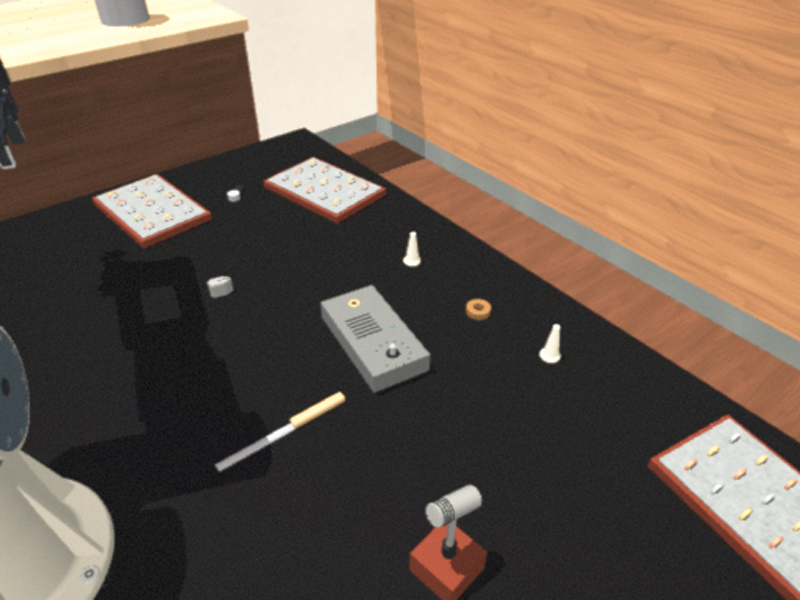

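View pics/top.png

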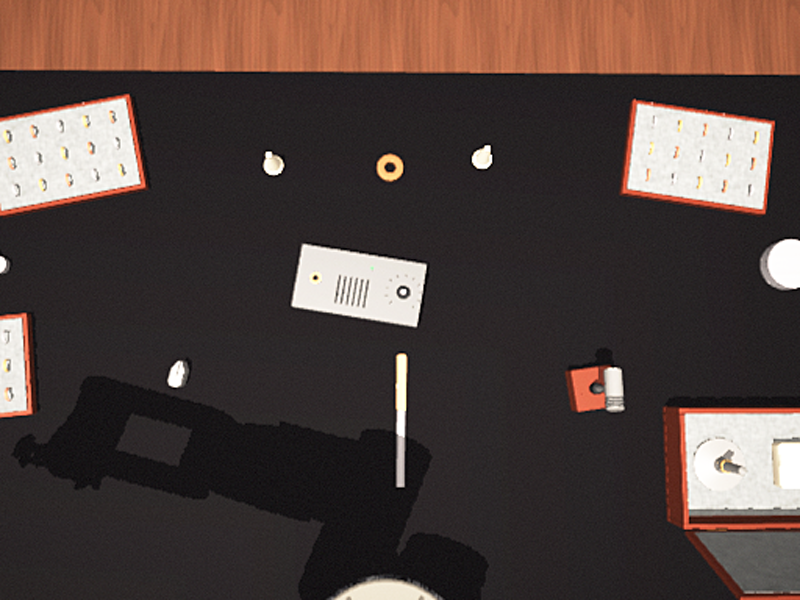

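The overview shows the console (socket at about top 315,278 and shaft at 403,292), the knob at 178,374 and the light head at 614,389 on its block. I'll take close crops next.

```bash
python3 - <<'E'
from h import *
t=np.load("top.npz")["f"];s=np.load("side.npz")["f"]
def c(f,x,y,w,h,W,H): return cv2.resize(f[y:y+h,x:x+w],(W,H),interpolation=cv2.INTER_CUBIC)
# scale 8: knob top 20x..; 
A=c(t,235,165,50,37,400,296); B=c(t,100,222,25,37,200,296); C=c(t,180,160,25,37,200,296)
D=c(t,355,220,50,38,400,304); E=c(s,228,210,50,38,400,304)
save("crops",np.vstack([np.hstack([A,B,C]),np.hstack([D,E])]))
F=c(s,265,300,50,75,400,600); G=c(s,125,165,35,30,280,240);H=c(s,212,180,35,30,280,240)
R=np.zeros((600,280,3),np.uint8);R[:240]=G;R[240:480]=H
save("crops2",np.hstack([F,R]))
E
```

```text
(no output)
```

View pics/crops.png

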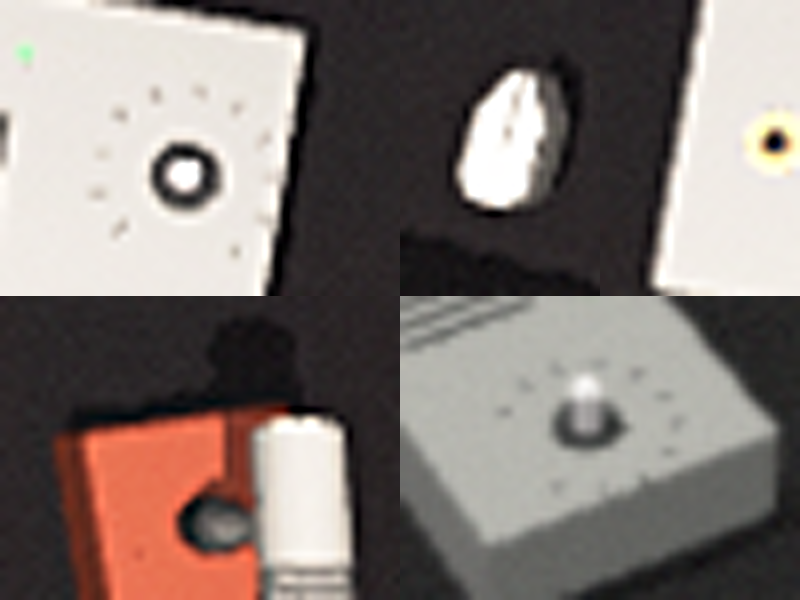

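View pics/crops2.png

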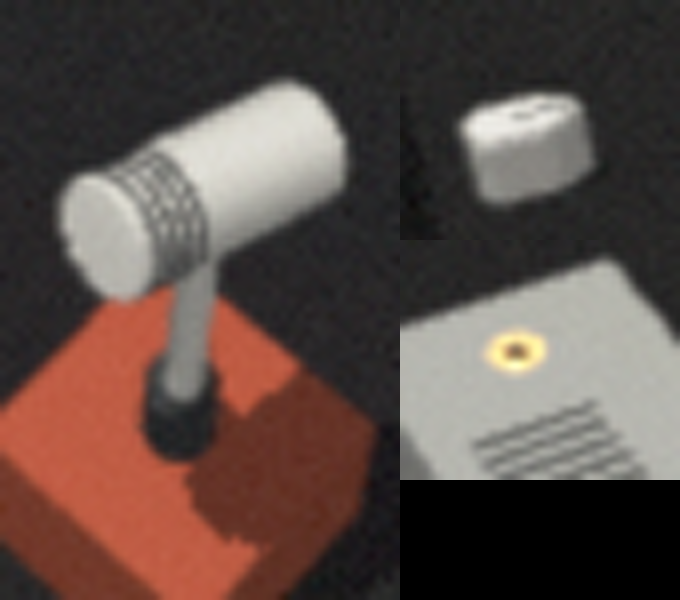

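The crops show the lens facing away from the robot (fins at the back) and the knob's nose up and slightly right in the top view. The flat on the shaft isn't resolved yet. Next I'll measure with averaged frames.

```bash
cat > m.py <<'E'
from h import *
def avg(n,k=6):
    F=[cam(n) for _ in range(k)]; return np.mean([f[0] for f in F],0).astype(np.float32),F[0][1],F[0][2]
def blob(mask,seed,win):
    m=np.zeros(mask.shape,np.uint8); x,y=seed; m[y-win:y+win,x-win:x+win]=mask[y-win:y+win,x-win:x+win]
    n,l,s,c=cv2.connectedComponentsWithStats(m); i=1+np.argmax(s[1:,4]); return l==i,c[i],s[i]
E
python3 - <<'E'
from m import *
np.set_printoptions(precision=4,suppress=True)
T=avg("top");S=avg("side"); np.savez("avg",T=T[0],S=S[0],KT=T[1],VT=T[2],KS=S[1],VS=S[2])
# socket brass
P={}
for nm,(f,K,V),seed in(("top",T,(202,178)),("side",S,(226,194))):
    m=(f[...,0]-f[...,2]>40); b,c,s=blob(m,seed,9)
    cc=cv2.minEnclosingCircle(np.argwhere(b)[:,::-1].astype(np.float32))
    print("socket",nm,c,s[4],onz(K,V,*c,.04))
    P[nm]=ray(K,V,*c)
print("tri",tri(P["top"],P["side"]))
f,K,V=T;g=f.mean(2)
# console
b,c,s=blob(g>110,(230,182),48); cnt=cv2.findContours(b.astype(np.uint8),cv2.RETR_EXTERNAL,cv2.CHAIN_APPROX_NONE)[0][0]
box=cv2.boxPoints(cv2.minAreaRect(cnt)); print("console",[onz(K,V,*p,.04)[:2] for p in box])
# knob
m=g>150; b,c,s=blob(m,(114,239),14); q=np.argwhere(b)[:,::-1]; print("knob top",c,s, onz(K,V,*c,.028))
cnt=cv2.findContours(b.astype(np.uint8),cv2.RETR_EXTERNAL,cv2.CHAIN_APPROX_NONE)[0][0]
print("knob rect",cv2.minAreaRect(cnt),cv2.fitEllipse(cnt)); print("knob ext", [onz(K,V,*p,.028)[:2] for p in cv2.boxPoints(cv2.minAreaRect(cnt))])
print(g[228:252,104:126].astype(int))
# shaft
print(g[178:198,248:270].astype(int))
# block
m=(f[...,0]-f[...,2]>70); b,c,s=blob(m,(378,249),24); cnt=cv2.findContours(b.astype(np.uint8),cv2.RETR_EXTERNAL,cv2.CHAIN_APPROX_NONE)[0][0]
print("block", s, [onz(K,V,*p,.04)[:2] for p in cv2.approxPolyDP(cv2.convexHull(cnt),2,True)[:,0]])
# head
b,c,s=blob((g>120)&(f[...,0]-f[...,2]<40),(393,249),20);print("head",c,s,cv2.minAreaRect(np.argwhere(b)[:,::-1].astype(np.float32)),onz(K,V,*c,.14))
tt=c
f,K,V=S;g=f.mean(2)
b,c,s=blob((g>90)&(f[...,0]-f[...,2]<40),(290,324),24);print("head side",c,s,cv2.minAreaRect(np.argwhere(b)[:,::-1].astype(np.float32)))
print(tri(ray(T[1],T[2],*tt),ray(K,V,*c)))
b,c,s=blob(g>100,(141,184),12);print("knob side",c,s)
E
```

```text
socket top [201.3793 177.2069] 29 [0.5958 0.1106 0.04  ]
socket side [226.  193.5] 34 [0.5959 0.1107 0.04  ]
tri (array([0.5958, 0.1106, 0.0401]), np.float64(2.285988160470514e-05))
console [array([0.5499, 0.1487]), array([0.651, 0.133]), array([ 0.6175, -0.0665]), array([ 0.5166, -0.0491])]
knob top [112.4923 239.4385] [107 231  11  17 130] [0.4439 0.3276 0.028 ]
knob rect ((112.52942657470703, 238.8823699951172), (8.731282234191895, 16.97749137878418), 14.03624439239502) ((112.44467163085938, 239.5679168701172), (8.497516632080078, 17.141456604003906), 15.004803657531738)
knob ext [array([0.4278, 0.3424]), array([0.4679, 0.3334]), array([0.4627, 0.3126]), array([0.4226, 0.3217])]
[[ 39  40  40  41  40  41  41  40  40  40  38  39  39  41  39  33  33  41
   40  40  40  40]
 [ 42  40  41  41  40  41  40  41  38  36  32  33  34  37  36  16  20  38
   42  41  41  41]
 [ 40  41  39  42  41  40  41  37  29  30  55  63  53  44  28  14  18  23
   38  42  41  40]
 [ 43  40  41  41  40  41  38  28  37 156 250 187 171  78  57  41  15  16
   24  44  42  40]
 [ 39  41  42  42  40  38  28  39 161
[... 3593 characters left out ...]
234 234 234 234 234 233 234 234 234 233 233 233 233 233 234 230 220 235
  236 242 218   0]]
block [362 234  29  30 522] [array([ 0.4553, -0.3529]), array([ 0.3921, -0.3435]), array([ 0.385, -0.304]), array([ 0.3898, -0.2919]), array([ 0.4457, -0.2835])]
head [392.5872 248.5738] [387 235  13  28 298] ((392.5088806152344, 248.63278198242188), (27.40582847595215, 11.308231353759766), 86.18592071533203) [ 0.422  -0.3274  0.14  ]
head side [289.6803 324.9828] [272 310  36  38 638] ((292.3252868652344, 326.1728515625), (28.961261749267578, 37.00944137573242), 52.4314079284668)
(array([ 0.4213, -0.3286,  0.1348]), np.float64(0.001469562726334411))
knob side [140.3647 182.7176] [133 177  16  13 170]
```

Both views agree on the socket at (0.5958, 0.1106), and the console yaw is about -0.167. I'll grasp the light now.

```bash
cat >> h.py <<'E'
from scipy.spatial.transform import Rotation as Ro
np.set_printoptions(precision=4,suppress=True)
def down(y): return (Ro.from_euler("z",y)*Ro.from_euler("x",np.pi)).as_quat()
def st(msg=""):
    o=get_obs(); print(msg,round(o["time_s"],2),"p",np.array(o["position"]),"F",np.array(o["wrist_force"]).round(2),"T",np.array(o["ft_torque"]).round(3),"w",round(o["gripper_width"],4),"g",round(o["grip_force"],1)); return o
E
python3 - <<'E'
from m import *
from h import *
a=np.load("avg.npz");T=(a["KT"],a["VT"]);S=(a["KS"],a["VS"])
print("plug",onz(*T,381.9,248.25,.055), "side plug bottom",onz(*S,287.5,355.5,.043))
print("head tri",tri(ray(*T,392.5,248.6),ray(*S,290.6,323.1)))
p=np.array([.421,-.328])
bot.reach([*p,.26],down(-.02)); st("above"); print(get_obs()["joint_pos"])
bot.servo_line([*p,.137],velocity=.12); st("at")
hand.move_gripper(.0,60); st("grip")
S=cam("side"); T=cam("top")
c=lambda f,x,y,w,h,W,H: cv2.resize(f[y:y+h,x:x+w],(W,H),interpolation=cv2.INTER_CUBIC)
save("grip",np.hstack([c(S[0],240,270,100,114,400,456),c(T[0],340,200,100,114,400,456)]))
E
```

```text
plug [ 0.4209 -0.3275  0.055 ] side plug bottom [ 0.4183 -0.3336  0.043 ]
head tri (array([ 0.4222, -0.3279,  0.1384]), np.float64(0.0007043582771650247))
above 3.94 p [ 0.4214 -0.3275  0.26  ] F [0.15 0.35 0.74] T [ 0.074 -0.025 -0.01 ] w 0.0856 g 0.0
[-0.6636  0.1993  1.8155  0.0001  1.1268  0.926 ]
at 5.12 p [ 0.4214 -0.3283  0.1376] F [-0.39  0.31  0.19] T [-0.015 -0.037  0.025] w 0.0855 g 0.0
grip 5.7 p [ 0.4212 -0.3282  0.1374] F [-0.2   0.25  4.49] T [0.062 0.114 0.011] w 0.0245 g 58.8
```

View pics/grip.png

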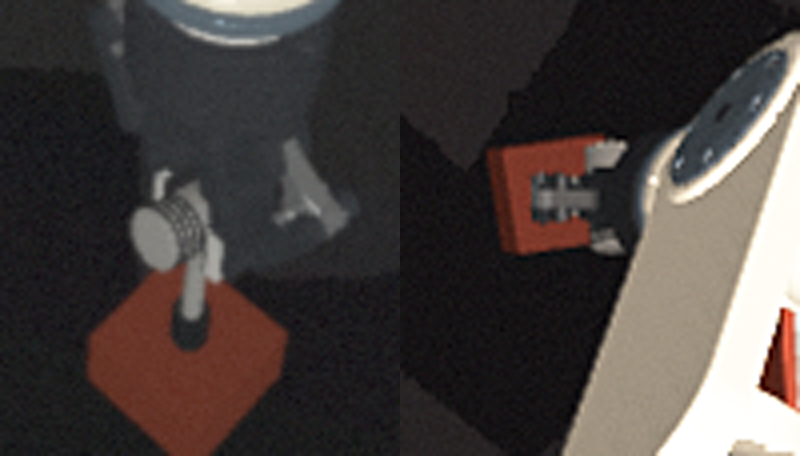

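The light is held with 59 N of grip (right finger and head visible at about 200,235 in the crop). Next I'll lift it, hover over the socket and look from the side.

```bash
python3 - <<'E'
from m import *
from h import *
bot.servo_line([.4212,-.3282,.215],velocity=.12)
bot.reach([.5958,.1106,.215],down(-.68)); 
bot.servo_line([.5958,.1106,.166],velocity=.1); o=st("hover"); bot.dwell(.3)
S=avg("side",4); T=cam("top")
f,K,V=S; np.savez("hov",f=f,K=K,V=V)
c=lambda f,x,y,w,h,W,H: cv2.resize(f[y:y+h,x:x+w],(W,H),interpolation=cv2.INTER_CUBIC)
save("hover",np.hstack([c(f.astype(np.uint8),190,130,80,90,480,540),c(T[0],170,140,80,135,320,540)]))
for z in(.0486,.0686,.0906,.12):print(z,proj(K,V,[*o["position"][:2],z]))
st()
E
```

```text
hover 8.97 p [0.5961 0.1105 0.1662] F [ 0.22  0.28 -0.97] T [-0.054  0.085  0.041] w 0.0245 g 58.8
0.0486 [225.9571 191.0769]
0.0686 [225.6432 185.2874]
0.0906 [225.2886 178.7496]
0.12 [224.7992 169.7233]
 9.52 p [0.5958 0.1106 0.1661] F [-0.75  0.17 -0.81] T [-0.031 -0.036  0.006] w 0.0244 g 58.8
```

View pics/hover.png

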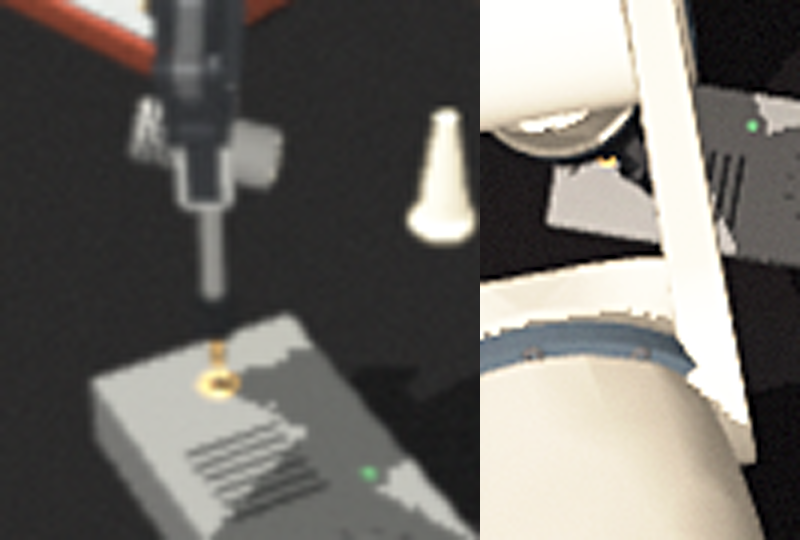

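The pin (about 226.2 px) lines up with the socket (226.3 px) in the side view, and the stem is upright. I'll insert it under force watch.

```bash
python3 - <<'E'
from h import *
o=get_obs();F0=np.array(o["wrist_force"])
for z in np.r_[.160:.1365:-.002,.1374,.1368]:
    p=np.array([.5958,.1106])
    bot.servo_line([*p,z],velocity=.04); o=get_obs(); F=np.array(o["wrist_force"])-F0
    print(round(z,4),np.array(o["position"]),F.round(1),np.array(o["ft_torque"]).round(2))
    if np.linalg.norm(F)>15: break
st()
E
```

```text
0.16 [0.5954 0.1105 0.1595] [ 0.8  0.1 -0.9] [-0.01 -0.   -0.07]
0.158 [0.5957 0.1106 0.1578] [1.5 0.3 0.4] [ 0.04  0.03 -0.02]
0.156 [0.5957 0.1106 0.1559] [-0.5 -0.2 -0.7] [ 0.06 -0.05  0.04]
0.154 [0.5957 0.1105 0.1539] [ 0.9 -1.6 -1.2] [-0.18  0.07 -0.02]
0.152 [0.5957 0.1105 0.1518] [ 0.2 -0.9 -1.8] [-0.26  0.02  0.  ]
0.15 [0.5957 0.1105 0.1498] [ 0.2 -1.3 -0.9] [-0.33  0.09 -0.04]
0.148 [0.5957 0.1106 0.1478] [ 0.8 -0.9 -1. ] [-0.25  0.08 -0.01]
0.146 [0.5957 0.1106 0.1458] [ 0.8 -1.5 -2. ] [-0.25  0.11  0.01]
0.144 [0.5957 0.1106 0.1438] [ 0.1 -1.5 -1.4] [-0.36  0.05  0.01]
0.142 [0.5957 0.1106 0.1418] [-0.1 -1.6 -1.3] [-0.28  0.1  -0.03]
0.14 [0.5957 0.1106 0.1398] [ 1.1 -2.1 -1.4] [-0.32  0.1   0.06]
0.138 [0.5957 0.1106 0.1378] [ 0.1 -1.7 -0.7] [-0.34  0.11  0.04]
0.1374 [0.5958 0.1106 0.1375] [ 0.4 -2.3  0.4] [-0.4   0.17  0.04]
0.1368 [0.5962 0.1106 0.1374] [-1.5 -2.2  5.8] [-0.56  0.36  0.05]
 13.07 p [0.5962 0.1106 0.1374] F [-2.25 -2.    5.02] T [-0.561  0.358  0.048] w 0.0246 g 59.7
```

Seated: contact came exactly at the expected height. Next I'll release, retreat and go for the knob, checking the light on the way.

```bash
python3 - <<'E'
from m import *
from h import *
bot.servo_line([.5958,.1104,.1364],velocity=.03); st("push")
bot.servo_line([.5958,.1104,.1372],velocity=.03)
hand.move_gripper(.085); st("open")
bot.servo_line([.5958,.1104,.24],velocity=.15)
k=[.4400,.3290]
bot.reach([*k,.12],down(-.27)); print(get_obs()["joint_pos"])
S=avg("side",3); T=avg("top",3)
np.savez("k",S=S[0],T=T[0])
c=lambda f,x,y,w,h,W,H: cv2.resize(f[y:y+h,x:x+w].astype(np.uint8),(W,H),interpolation=cv2.INTER_CUBIC)
save("k",np.hstack([c(S[0],190,130,80,90,400,450),c(S[0],100,140,80,90,400,450)]))
bot.servo_line([*k,.022],velocity=.1); st("low")
hand.move_gripper(0.,60); st("grip")
E
```

```text
push 13.32 p [0.5963 0.1104 0.1374] F [-3.71 -3.12  7.97] T [-0.538  0.584 -0.054] w 0.0245 g 60.1
open 14.18 p [0.5958 0.1104 0.1371] F [-1.21  0.33  0.56] T [-0.014 -0.026  0.015] w 0.0848 g 0.0
[ 0.6381  0.396   1.9013 -0.0004  0.8434  2.48  ]
low 17.58 p [0.4404 0.3293 0.0225] F [0.35 0.05 0.06] T [ 0.016 -0.001  0.032] w 0.0851 g 0.0
grip 18.19 p [0.4402 0.3292 0.0224] F [-0.8  -0.26  6.17] T [-0.103  0.154 -0.02 ] w 0.0206 g 59.1
```

View pics/k.png

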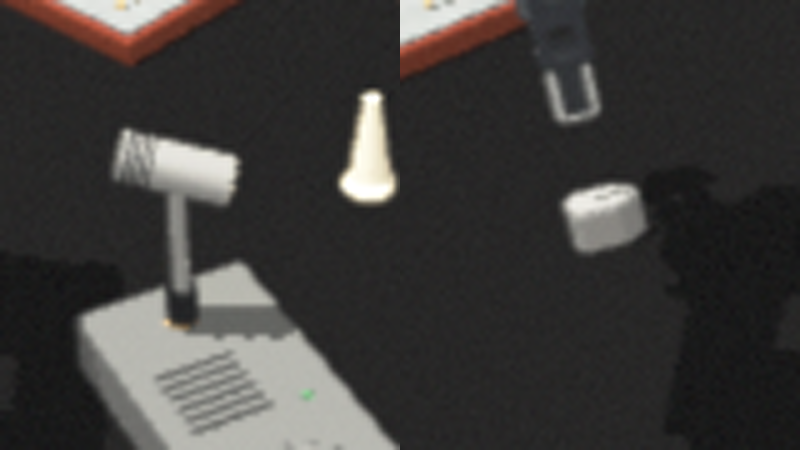

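The light stands upright and seated, and the knob is gripped. I'll hover it over the shaft and check from the side.

```bash
python3 - <<'E'
from m import *
from h import *
a=np.load("avg.npz"); g=a["T"].mean(2)
w=g[181:193,252:266]; m=(230-np.clip(w,0,230)); m[(w>235)]=0
reg=np.zeros_like(m); 
b=(m>60).astype(np.uint8); cnt=cv2.findContours(b,cv2.RETR_EXTERNAL,cv2.CHAIN_APPROX_NONE)[0]; cnt=max(cnt,key=cv2.contourArea)
cv2.drawContours(reg,[cnt],-1,1.,-1); wt=np.where(w>200,reg*170,m); wt[reg==0]=m[reg==0]*(m[reg==0]>15)
ys,xs=np.mgrid[181:193,252:266]; c=np.array([(xs*wt).sum(),(ys*wt).sum()])/wt.sum()
print("ring",c,onz(a["KT"],a["VT"],*c,.04))
print("side proj",proj(a["KS"],a["VS"],[.5724,-.0275,.04]),proj(a["KS"],a["VS"],[.5724,-.0275,.058]))
gs=a["S"].mean(2); print(gs[216:232,244:260].astype(int))
bot.servo_line([.4402,.3292,.15],velocity=.15)
p=[.5724,-.0275]
bot.reach([*p,.15],down(0.)); bot.servo_line([*p,.102],velocity=.1); bot.dwell(.3); o=st("hover")
f,K,V=avg("side",4); np.savez("kh",f=f,K=K,V=V,p=np.array(o["position"]))
z=o["position"][2]-.0224
for q in([26,0,28],[-15,0,28],[0,0,0],[13,-11,28],[-9,-11,28],[-9,-11,0],[13,-11,0]):
    q=np.array(q)/1e3; print(q,proj(K,V,[o["position"][0]+q[0],o["position"][1]+q[1],z+q[2]]))
save("kh",cv2.resize(f[180:250,210:300].astype(np.uint8),(720,560),interpolation=cv2.INTER_CUBIC))
E
```

```text
ring [257.732  186.5196] [ 0.5727 -0.0283  0.04  ]
side proj [250.5942 225.7211] [250.5879 220.4636]
[[179 179 180 179 180 179 179 178 180 180 180 179 180 179 179 180]
 [179 180 178 178 179 180 179 178 177 177 179 179 180 179 179 179]
 [179 178 173 163 175 180 179 175 160 164 177 179 179 176 175 179]
 [179 178 172 154 163 178 187 189 178 176 179 178 170 146 162 178]
 [175 178 178 173 177 195 228 237 207 183 181 179 172 158 173 178]
 [160 178 180 180 184 213 241 243 226 188 179 179 178 176 178 178]
 [176 178 179 178 176 193 223 213 204 178 176 179 179 179 179 175]
 [178 180 177 166 131 135 174 165 155 126 141 173 179 180 180 178]
 [180 179 171 139  90 113 163 158 145 101  96 140 176 179 180 180]
 [180 178 164 103  74 112 162 158 142  90  62 110 169 179 180 178]
 [179 177 162  95  66 101 154 153 134  74  47  75 134 175 178 180]
 [179 178 166 115  69  67  90  94  81  62  69 112 166 179 179 179]
 [179 179 176 156  97  80  73  75  75  82 116 167 177 180 178 179]
 [180 179 180 176 168 159 142 139 146 164 170 178 179 180 180 179]
 [179 179 179 180 178 177 174 173 175 178 178 180 179 179 178 179]
 [179 179 178 179 178 179 180 180 179 179 179 179 179 178 176 179]]
hover 21.54 p [ 0.5727 -0.0275  0.1025] F [ 0.62 -0.37 -0.4 ] T [0.029 0.056 0.043] w 0.0204 g 60.5
[0.026 0.    0.028] [259.2849 200.585 ]
[-0.015  0.     0.028] [245.628 207.7  ]
[0. 0. 0.] [250.6979 213.7648]
[ 0.013 -0.011  0.028] [257.9247 205.2486]
[-0.009 -0.011  0.028] [250.5511 209.1344]
[-0.009 -0.011  0.   ] [250.562 217.857]
[ 0.013 -0.011  0.   ] [257.7928 213.9517]
```

View pics/kh.png

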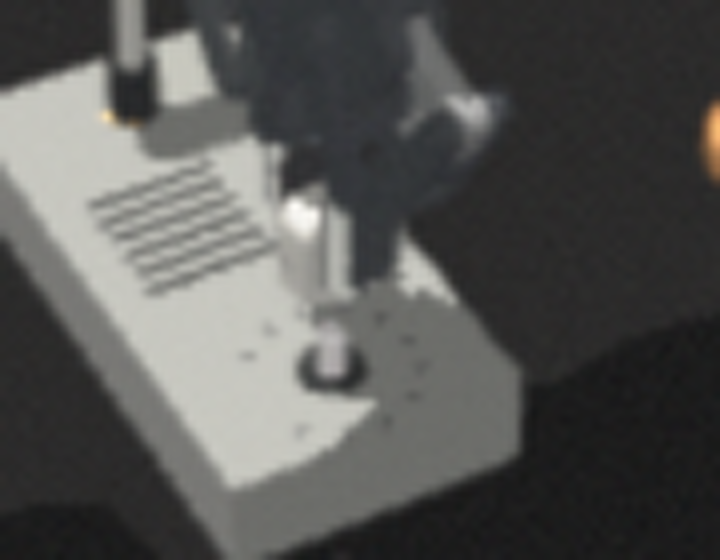

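The tail at about 245.4 px matches the 245.6 prediction, so the grip is centred on the bore. The top and side views put the shaft at (0.5727, -0.0283), so I'll descend there with a yaw search.

```bash
python3 - <<'E'
from h import *
p=[.5727,-.0283]
bot.servo_line([*p,.084],velocity=.05); bot.dwell(.2)
F0=np.mean([get_obs()["wrist_force"] for _ in range(3)],0)
def f():
    bot.dwell(.05); o=get_obs(); return np.array(o["wrist_force"])-F0,o
def go(z,yaw,v=.03):
    bot.servo_line([*p,z],down(yaw),velocity=v); F,o=f(); print(round(yaw,2),round(z,4),np.array(o["position"]),F.round(1),np.array(o["ft_torque"]).round(2)); return F
ok=False
for yaw in(.05,-.1,.2,-.25,.35,-.4,-.55,-.68):
    go(.0815,yaw); F=go(.0792,yaw)
    if F[2]<2.5:
        F=go(.0770,yaw)
        if F[2]<2.5: ok=True;break
    go(.0815,yaw)
print(ok,yaw);st()
E
```

```text
0.05 0.0815 [ 0.5727 -0.0283  0.0816] [-0.3  1.4 -0.4] [-0.03 -0.   -0.01]
0.05 0.0792 [ 0.5727 -0.0283  0.0792] [-0.2  0.6 -0.5] [-0.03 -0.01  0.03]
0.05 0.077 [ 0.5726 -0.0283  0.0769] [-0.1  0.7  0.7] [ 0.02  0.01 -0.09]
True 0.05
 23.35 p [ 0.5726 -0.0283  0.0769] F [-0.44  0.21  0.43] T [ 0.024  0.007 -0.087] w 0.0208 g 60.6
```

The bore is already over the shaft at the first yaw tried. Continuing down.

```bash
python3 - <<'E'
from h import *
p=[.5727,-.0283]; F0=np.array([-.3,-.5,-.3])
for z in (.0755,.074,.0725,.071,.0695,.0682,.0674,.0668):
    bot.servo_line([*p,z],velocity=.03); bot.dwell(.05); o=get_obs(); F=np.array(o["wrist_force"])-F0
    print(z,np.array(o["position"]),F.round(1),np.array(o["ft_torque"]).round(2))
    if F[2]>(8 if z>.068 else 12): break
E
```

```text
0.0755 [ 0.5727 -0.0283  0.0754] [ 0.3  0.6 -0.2] [ 0.03  0.03 -0.05]
0.074 [ 0.5727 -0.0283  0.0739] [0.4 0.1 1. ] [-0.    0.01 -0.04]
0.0725 [ 0.5727 -0.0283  0.0724] [-0.4  1.   0.3] [0.05 0.04 0.04]
0.071 [ 0.5726 -0.0283  0.0709] [-0.4 -0.   0.6] [0.03 0.03 0.01]
0.0695 [ 0.5727 -0.0283  0.0695] [-0.2  0.8  0.2] [-0.04  0.04  0.02]
0.0682 [ 0.5727 -0.0283  0.0682] [0.5 0.5 0.4] [ 0.03  0.03 -0.03]
0.0674 [ 0.5728 -0.0283  0.0674] [0.  0.9 0.2] [-0.   -0.02  0.  ]
0.0668 [ 0.5728 -0.0283  0.067 ] [0.3 0.7 2.2] [-0.06  0.1  -0.03]
```

```bash
python3 - <<'E'
from m import *
from h import *
p=[.5727,-.0283]; F0=-.3
for z in (.066,.065,.0644,.0638,.0632,.0626,.062):
    bot.servo_line([*p,z],velocity=.02); bot.dwell(.1); o=get_obs(); Fz=o["wrist_force"][2]-F0
    print(z,np.array(o["position"]),round(Fz,1))
    if Fz>18: break
bot.dwell(.5); o=st()
S=avg("side",2)[0]; np.savez("fin",S=S)
save("fin",cv2.resize(S[130:250,180:300].astype(np.uint8),(600,600),interpolation=cv2.INTER_CUBIC))
E
```

```text
0.066 [ 0.5728 -0.0283  0.0661] 3.3
0.065 [ 0.5728 -0.0283  0.0651] 5.0
0.0644 [ 0.5728 -0.0283  0.0645] 5.8
0.0638 [ 0.5728 -0.0283  0.0641] 10.0
0.0632 [ 0.5729 -0.0283  0.0639] 12.5
0.0626 [ 0.573  -0.0283  0.0638] 18.1
 28.35 p [ 0.573  -0.0283  0.0638] F [-4.05  0.25 18.8 ] T [0.065 0.793 0.014] w 0.0205 g 63.2
```

View pics/fin.png

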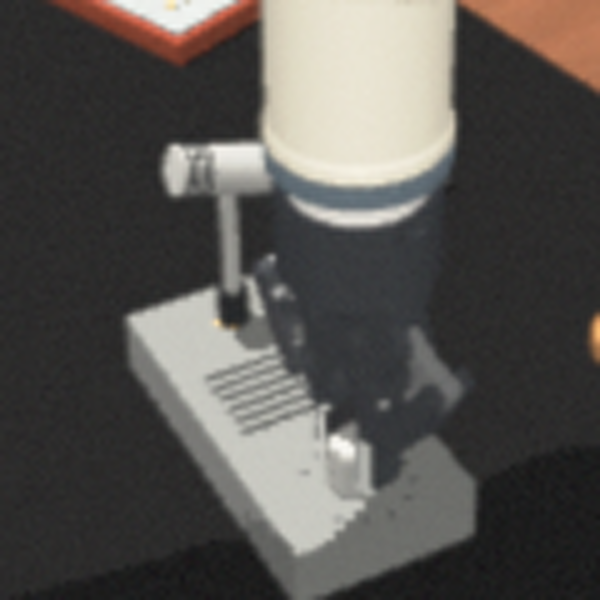

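The spring was taken up and the stop reached (5.8 N, then stiff to 18 N). But the lamp head looks turned compared with before. I'll check that the stem is still upright and home, and that nothing touches it.

```bash
python3 - <<'E'
from m import *
from h import *
im={"k":np.load("k.npz")["S"],"kh":np.load("kh.npz")["f"],"fin":np.load("fin.npz")["S"]}
for n,f in im.items():
    g=f.mean(2); print(n)
    for r in(172,178,183): print(r,g[r,219:233].astype(int))
    for r in(190,193,195): print(r,g[r,219:233].astype(int))
out=np.hstack([cv2.resize(f[140:205,205:245].astype(np.uint8),(266,433),interpolation=cv2.INTER_CUBIC) for f in im.values()])
save("cmp",out)
E
```

```text
k
172 [ 39  36  41  43  78 128 134 120  69  42  39  39  38  41]
178 [ 38  35  36  43  67 111 132 126  89  46  39  39  42  38]
183 [ 35  38  39  40  55  93 133 134 117  55  41  40  49  57]
190 [181 180 181 162  85  41  36  39  36  43  99 167 176 175]
193 [181 182 181 170 119  55  37  38  35  40  63  95  99 100]
195 [182 181 182 184 178 146 129 106  93  79  97 100 101  99]
kh
172 [ 46  42  42  46  79 131 145 134  89  47  45  50  62  66]
178 [ 41  43  42  45  62 107 143 141 110  57  41  40  46  54]
183 [ 43  41  42  44  53  93 142 145 126  63  43  47  57  63]
190 [196 196 194 179 115  53  43  42  38  49  93 164 193 196]
193 [196 196 196 188 150  66  41  42  41  42  64 106 126 128]
195 [197 197 196 198 193 150 106  99  82  82 100 106 107 109]
fin
172 [ 44  44  43  45  75 125 145 136  96  52  42  43  39  44]
178 [ 45  44  45  44  61 103 144 145 121  59  43  41  44  44]
183 [ 42  45  43  44  54  92 143 145 125  63  48  59  75  94]
190 [198 198 196 179 116  50  41  43  39  46  94 161 177 121]
193 [198 197 197 191 153  66  42  40  43  42  61 100 127 121]
195 [198 196 199 200 194 151 109 109  83  82 101 107 110 109]
```

View pics/cmp.png

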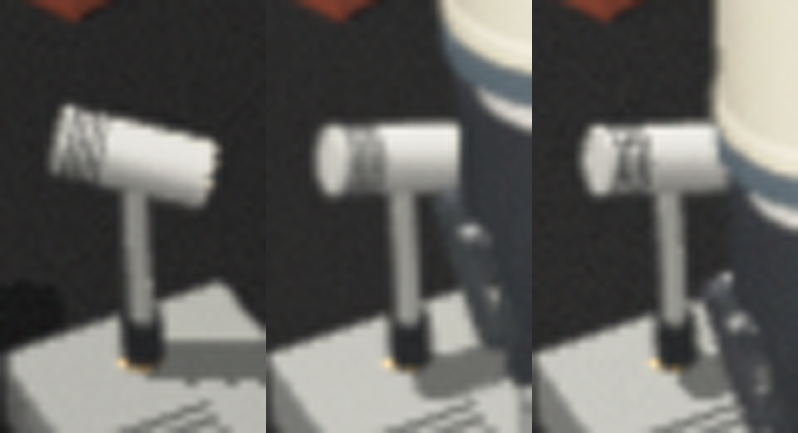

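The light turned slightly in its round socket when the arm passed it. The plug is unchanged and the stem is still upright. I'll check that it's now still, that the other objects haven't moved and that the press is holding, then hand in.

```bash
python3 - <<'E'
from m import *
from h import *
a=np.load("avg.npz")["S"]; fin=np.load("fin.npz")["S"]; n=avg("side",2)[0]
d=lambda A,B,x,y,w,h: np.abs(A-B)[y:y+h,x:x+w].max()
print("light still",d(fin,n,210,155,22,40),"noise ref",d(fin,n,320,300,22,40))
for nm,x,y in(("coneA",264,160),("coneB",352,220),("gauge",306,198)):
    M=lambda f:blob(((f[...,0]>f[:,:,2]+15)&(f[...,0]>90)),(x,y),20)[1]
    print(nm,M(a),M(n))
o=st()
if o["wrist_force"][2]>12 and d(fin,n,210,155,22,40)<40: print(hand_in())
E
```

```text
light still 8.0 noise ref 10.5
coneA [263.5342 160.0411] [256.2077 152.3353]
coneB [353.1421 220.7411] [353.6412 220.7557]
gauge [305.6474 197.3316] [305.8051 197.3436]
 28.55 p [ 0.5729 -0.0283  0.0638] F [-4.43  0.1  18.26] T [ 0.006  0.756 -0.025] w 0.0207 g 63.2
the job is handed in; nothing more can be done
None
```

I handed the job in at 28.5 s. The light is plugged in and released, and the knob is seated on the D-shaft and held pressed against its stop at about 18 N; the arm most likely bumped the light on its way to the shaft, leaving it turned in the socket but upright and still, and in the last check cone B and the gauge had not moved, while cone A was probably hidden behind the arm and I did not check the file or see the lamp lit.

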